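Change the tube block of a shaking dry bath

ROBOT

A 7-joint arm with a two-finger parallel gripper is mounted at the origin on a cart in front of the work surface, level with it; the furniture and walls round the work are solid. World frame = base frame: x ahead of the robot, y to its left, z up, the work surface at z = 0. Lengths are in mm, angles in rad, forces in N, time in s.
With the tool pointing down it reaches from about 425 to 875 mm from the base axis. Payload 4.7 kg.
Tool frame: the origin (TCP) lies at the very end of the fingers, on their centre line; the grasp point (between the pads) lies 19 mm behind it; z points along the fingers, y is the line along which they close (so a half turn about z gives the same grasp; the last joint's range is limited). The gripper opens to 85 mm and grips with 20 to 120 N. Pads are 22 mm wide; open, the fingers measure 114 mm over their backs; the gripper's body (76 mm by 85 mm) begins 54 mm behind the grasp point. The pads swing forward as they close: fully open they stand 13 mm farther back than shut.
Start: joints at [1.153, 0.321, -0.07, 1.45, 0.023, 1.371, -0.057], TCP at [272.012, -590.368, 231.349] pointing down, gripper open.
Joint ranges: [-2.86, 2.86], [-0.3, 2.09], [-1.38, 1.24], [0.06, 2.45], [-1.56, 4.7], [0.09, 2.05], [-2.69, 2.69]. Speed limits (rad/s): [2.57, 2.57, 3.14, 3.14, 3.14, 3.14, 3.14].

INTERFACE

Orientations are given as a 3x3 rotation matrix whose columns are the frame's x, y, z axes.
In Python, from bench import env gives the robot as it stands.
- The arm moves only by the tool drive_tool, never from a script. Its arguments are lists of equal length, an entry for each row: "jaw": the closure, from -1 (fully open) to 1 (shut); "delta_pos": the shift along the world's x, y, z normalised to -1 to 1, where 1 is 0.1 m, a list of three; "spin": the turn about the world's z normalised to -1 to 1, where 1 is 90 degrees. In form: {"jaw": [jaw, ...], "delta_pos": [[dx, dy, dz], ...], "spin": [spin, ...]}. A call has 1 to 20 rows; each row is the pose to reach, as a shift and turn from the pose commanded when the call began; what a row does not reach only later rows make up. A row lasts 1/8 s, in which the tool goes at most 62.5 mm and 10.7 degrees, less where a joint would pass 70% of its speed; a pose out of reach is approached as far as the arm can. A call with a number of a shift or a turn outside -1 to 1 is refused whole. A call with a gripper value outside its range is refused whole. The fingers move at their own pace and stop on an object; "force" is the grip in N (left out, the last holds). Time passes only in rows, so rows that repeat a pose let the fingers close. It gives the time, the measured TCP pose, the force, the opening and the grip force at its end, in the units of the state.
- env.state(): the state, without advancing time (a new reading comes with each control period).
- env.camera(name): name is "scene" or "top" or "wrist"; returns a dict with "color" (400x640x3 uint8, red, green, blue), "z_map" (400x640 float32, mm along the optical axis (not along the pixel's ray), 0 where there is no reading), "camera_matrix" (3x3 intrinsics, pixels), "k1" (the pictures are not rectified: a ray, as slopes to the right and down, at radius r is drawn at 1 + k1 r^2 times it, then the intrinsics apply), "cam_to_world" (4x4, takes a point from camera to world coordinates); the wrist camera has in their place "mount" (4x4, takes a point from camera to tool coordinates, whose origin is the TCP and whose axes are the flange's). Camera axes: x right, y down, z forward; pixel columns grow to the right and rows downward; lengths in mm; the calibration is good to about 2 mm. A picture is of the moment at which its call begins: read the wrist's pose just before it.
- env.sign_off(): hands the job in; it is judged then, once.
The state is a dict: "time_s": time; "q": joint angles; "qd": joint speeds; "tau": joint torques, N m; "tcp_pos": TCP position; "ee_rot": TCP orientation; "ft_force": force on the tool from outside, world axes, zero at the start; "wrist_torque": the same for the moment, N m; "finger_gap": finger opening in mm; "grip_force": force on a finger pad.
Only numpy, scipy, OpenCV 4.12 (cv2) and the standard library are available. Lean on these libraries where they do the work, as an engineer would, in place of code of your own. Each camera call takes 0.05 s, during which the arm holds its last target. There are 200 camera calls.

TASK

Change the block in the dry bath: lift the black block out of the well and set it down gently, upright, on the cork mat, then fit the bare aluminium block in its place. The spring-loaded steel shoe at one end of the well clamps the block, so put one end of the block in first, push the shoe back with it and rock the other end down until the block lies flat and fully home on the floor of the well, held by the shoe. Leave it there, let go, and do not disturb the other things on the bench.

Things in the scene. Friction and masses are not known exactly. Their poses are not given: they have to be found in the camera images.
- dry_bath: White bench-top shaking dry bath, 206 x 240 mm, flat top 80 mm high, fixed; sloping dark-blue panel in front. Origin under it on the bench, x to its back, y along the well towards the spring shoe, z up. In its top an open rectangular well in an aluminium liner (rim 82 mm above the bench): 62.4 mm wide (x), 114 mm long (y) between its end walls, 28 mm deep, flat floor.
- seat (a point): Point on the floor of the well (54 mm above the bench) where the centre of a seated block's underside belongs; axes as the dry bath's. In this frame the well's side walls stand at x = -31.2 and +31.2 mm, its plain end wall at y = -50 mm, its other end wall at y = +64 mm, its rim at z = 28 mm.
- shoe (a joint): Sprung steel shoe in the well's +y end, sliding along y; a square-edged plate 52 mm wide, from 2 to 23 mm above the floor. Values (m): -0.006 out, well empty (face at y = +44 mm of the seat frame: only 94 mm free, a level 100 mm block lands on top of it); 0 block seated (face +50); +0.007 fully back (face +57).
- shoe_face (a point): Centre of the shoe's face that meets the block, 12.5 mm above the floor of the well. The spring pushes towards -y with 3 N when out, 5 N with a block seated, 7 N fully back; its friction can hold a block a few mm up until it is pressed down.
- black_block: Black tube block with fifteen small holes, 60 mm wide (x), 100 mm long (y), 55 mm high, about 0.5 kg, bottom edges bevelled 2.5 mm, the same end for end. At the start it sits in the well, clamped by the shoe, 27 mm of it above the rim; a firm grip on its long sides pulls it straight up. Origin: centre of its underside, z up.
- bare_block: Silvery bare aluminium tube block with eight larger holes, otherwise like the black one: 60 mm wide (x), 100 mm long (y), 55 mm high, about 0.5 kg, bottom edges bevelled 2.5 mm, the same end for end. Stands on the bench left or right of the dry bath. Origin: centre of its underside, z up.
- cork_mat: Flat cork mat, 180 x 150 mm, 6 mm thick, fixed on the bench on the other side of the dry bath. Origin: centre of its underside.
- tape_roll: Roll of beige tape lying flat, 103 mm across, 25 mm high; origin under its centre. To be left alone.
- beaker_50: Small glass beaker, 49 mm across, 58 mm high; origin under its centre. To be left alone.
- glass_vial: Small open glass vial, 27 mm across, 46 mm high; origin under its centre. To be left alone.
- micropipette: White micropipette lying on the bench, 212 mm long (y), 47 mm high; origin under its centre. To be left alone.
Mind the look-alikes: they are no part of the job. What is shaped like the bare_block but yellow is not meant.

How it is judged:
By the outcome, as a careful person would: the job done as asked, in the order asked, and still so for the second after the job is handed in, with the robot touching nothing.
It also fails if it takes over 61 s, if anything falls off the work surface, if the arm or the gripper's body presses on something with over 40 N, if the wrist force passes 120 N, or if a joint passes its speed limit or range.

## Working session

There is one attempt and no reset: what is moved stays moved. The work goes in short steps, Python scripts to look and compute and a tool call to move; the robot and the scene stay as the last step left them, time stands still between calls to the robot, and variables do not carry over. Pictures are saved under pics/ and viewed, at most 10 in all, crops included, and the job is handed in when it is done.

Besides the shell and the picture viewer there is one more tool, called after "Call:" as name([rows], argument=value, ...), one row to a line, values as JSON. drive_tool: Moves the arm, as the interface text tells. Its arguments: {"type":"object","properties":{"jaw":{"type":"array","items":{"type":"number"}},"delta_pos":{"type":"array","items":{"type":"array","items":{"type":"number","minimum":-1,"maximum":1}}},"spin":{"type":"array","items":{"type":"number","minimum":-1,"maximum":1}},"force":{"type":"number"}},"required":["jaw","delta_pos","spin"]}

```bash
mkdir -p pics; ls; python3 - <<'E'
from bench import env
import cv2, numpy as np
np.set_printoptions(precision=4,suppress=True)
s=env.state(); print(s)
for n in ['scene','top']:
    c=env.camera(n); cv2.imwrite(f'pics/{n}0.png',c['color'][:,:,::-1]); np.savez(f'{n}0.npz',**c)
    print(n,c['camera_matrix'],c['k1'],c['cam_to_world'])
E
```

```text
pics
{'time_s': 0.0, 'q': array([ 1.1531,  0.3218, -0.0701,  1.4517,  0.0226,  1.3708, -0.0569]), 'qd': array([ 0.0017, -0.0008, -0.    , -0.0023, -0.0003, -0.0008,  0.0013]), 'tau': array([ -0.0001, -49.3589,  -0.3824, -31.433 ,   0.013 ,   0.0115,
        -0.    ]), 'tcp_pos': array([ 271.7475, -589.8846,  230.2173]), 'ee_rot': array([[ 0.9082,  0.4185, -0.0009],
       [ 0.4185, -0.9082,  0.0017],
       [-0.0001, -0.0019, -1.    ]]), 'ft_force': array([ 0.3389,  0.2886, -0.1043]), 'wrist_torque': array([ 0.039 ,  0.0013, -0.011 ]), 'grip_force': 0.0, 'finger_gap': 84.9907872114085}
scene [[367.825    0.     324.9542]
 [  0.     367.825  200.5654]
 [  0.       0.       1.    ]] -0.03447740368120479 [[  -0.5782   -0.6445    0.5003 -128.9628]
 [  -0.8158    0.4496   -0.3637  495.879 ]
 [   0.0094   -0.6184   -0.7858 1056.9376]
 [   0.        0.        0.        1.    ]]
top [[484.8495   0.     325.5944]
 [  0.     484.8495 199.1563]
 [  0.       0.       1.    ]] -0.11008546918470867 [[  -0.0231   -0.9808    0.1938  144.7108]
 [  -0.9997    0.0203   -0.0162   51.8967]
 [   0.012    -0.1941   -0.9809 1855.1189]
 [   0.        0.        0.        1.    ]]
```

View pics/scene0.png

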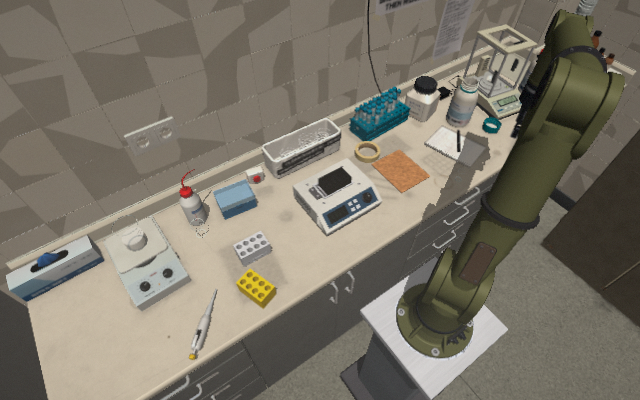

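View pics/top0.png

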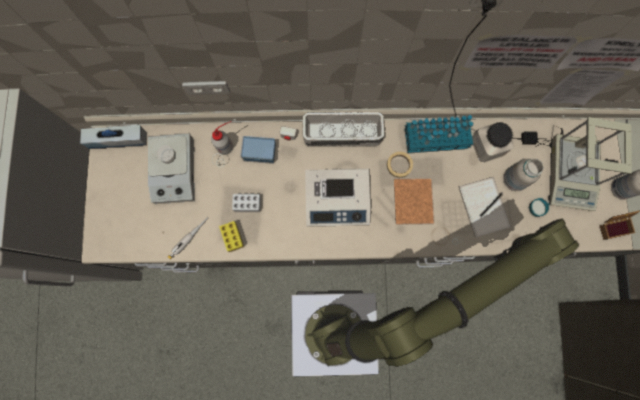

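Scene view: the black block is in the bath at (334,178), the silver bare block at (252,247), the yellow look-alike at (256,287) and the cork mat at (401,170). In the top view the same four are at (340,188), (246,202), (232,236) and (414,201). The shoe end of the well is on the left at (320,188), which is world +y.

Candidates for bare_block:
- **Silver 8-hole block**, top view (246,202): matches the description.
- **Yellow 8-hole block**, top view (232,236): wrong colour.
- **Blue box**, top view (259,149): not a tube block.

I choose the silver one. Next I measure.

```bash
cat > h.py <<'E'
import numpy as np, cv2
np.set_printoptions(precision=2,suppress=True)
def T_of(c,st=None):
    if 'cam_to_world' in c: return np.array(c['cam_to_world'])
    T=np.eye(4); T[:3,:3]=st['ee_rot']; T[:3,3]=st['tcp_pos']; return T@np.array(c['mount'])
def rays(c,uv):
    K=np.array(c['camera_matrix']); k=float(c['k1'])
    uv=np.asarray(uv,float).reshape(-1,1,2)
    p=cv2.undistortPoints(uv,K,np.array([k,0,0,0.]),).reshape(-1,2)
    return np.c_[p,np.ones(len(p))]
def on_plane(c,uv,z,st=None):
    T=T_of(c,st); d=rays(c,uv)@T[:3,:3].T; o=T[:3,3]
    return o+d*((z-o[2])/d[:,2])[:,None]
def cloud(c,st=None):
    H,W=c['z_map'].shape; v,u=np.mgrid[:H,:W]; r=rays(c,np.c_[u.ravel(),v.ravel()])
    T=T_of(c,st); P=(r*c['z_map'].reshape(-1,1))@T[:3,:3].T+T[:3,3]
    P[c['z_map'].ravel()==0]=np.nan
    return P.reshape(H,W,3)
def tri(c1,p1,c2,p2,s1=None,s2=None):
    A=[];b=[]
    for c,p,s in((c1,p1,s1),(c2,p2,s2)):
        T=T_of(c,s); d=T[:3,:3]@rays(c,[p])[0]; d/=np.linalg.norm(d); M=np.eye(3)-np.outer(d,d); A.append(M); b.append(M@T[:3,3])
    x=np.linalg.lstsq(np.vstack(A),np.hstack(b),rcond=None)[0]
    return x, [np.linalg.norm(M@x-bb) for M,bb in zip(A,b)]
def rect(P):  # min-area rectangle of xy points: centre, sizes, yaw of the long side relative to +y, deg
    (cx,cy),(w,h),a=cv2.minAreaRect(P.astype(np.float32)); 
    if w<h: w,h,a=h,w,a+90
    return np.array([cx,cy]),np.array([w,h]),(a-90+90)%180-90
E
python3 - <<'E'
from h import *
C={n:dict(np.load(f'{n}0.npz')) for n in('scene','top')}
seeds={'bare':{'scene':(252,247),'top':(246,202)},'cork':{'scene':(401,170),'top':(414,201)},'black':{'scene':(334,178),'top':(340,188)},'bath':{'scene':(315,190),'top':(322,198)}}
for n,c in C.items():
    P=cloud(c); c['P']=P
    hsv=cv2.cvtColor(c['color'],cv2.COLOR_RGB2HSV)
    for k,s in seeds.items():
        u,v=s[n]; win=P[v-3:v+4,u-3:u+4].reshape(-1,3); print(n,k,'seed xyz',np.nanmedian(win,0),'hsv',hsv[v,u])
    # bare: points 40..70 high near seed
    for k,lo,hi,R in(('bare',45,65,80),('cork',2,14,130),('black',98,125,80),('bath',70,90,170)):
        u,v=seeds[k][n]; cx=np.nanmedian(P[v-5:v+6,u-5:u+6].reshape(-1,3),0)
        m=(P[...,2]>lo)&(P[...,2]<hi)&(np.hypot(P[...,0]-cx[0],P[...,1]-cx[1])<R)
        if k=='cork': m&=(hsv[...,1]>110)&(hsv[...,0]<20)
        if k=='bare': m&=(hsv[...,1]<100)
        m=cv2.morphologyEx(m.astype(np.uint8),cv2.MORPH_OPEN,np.ones((2,2)))>0
        l,lab,stt,_=cv2.connectedComponentsWithStats(m.astype(np.uint8)); i=1+np.argmax(stt[1:,4]); m=lab==i
        ctr=cv2.findContours(m.astype(np.uint8),0,1)[0]; q=P[m]
        print('  ',k,m.sum(),'medz',np.median(q[:,2]),rect(q[:,:2]))
E
```

```text
scene bare seed xyz [491.79 328.53  54.32] hsv [ 15   5 206]
scene cork seed xyz [ 494.22 -320.87    6.5 ] hsv [ 13 142 189]
scene black seed xyz [539.39 -28.01 108.17] hsv [18 27 47]
scene bath seed xyz [549.28  46.89  83.78] hsv [170  16  98]
   bare 491 medz nan (array([499.85, 315.8 ]), array([127.76,  74.63]), 12.821362495422363)
   cork 1218 medz nan (array([ 493.45, -319.45]), array([177.17, 151.82]), -89.71929448843002)
   black 437 medz nan (array([534.21, -34.71]), array([117.9 ,  59.27]), 3.4291067123413086)
   bath 1842 medz nan (array([522.77,  -6.61]), array([230.75, 152.11]), -10.600265502929688)
top bare seed xyz [496.14 324.31  51.  ] hsv [ 34   9 195]
top cork seed xyz [ 496.23 -324.24    4.66] hsv [ 13 132 168]
top black seed xyz [530.25 -31.3  107.2 ] hsv [15 36 43]
top bath seed xyz [500.4   35.79  77.99] hsv [ 21  14 181]
   bare 305 medz nan (array([494.03, 325.55]), array([98.98, 57.84]), -1.9970855712890625)
   cork 729 medz nan (array([ 492.31, -325.77]), array([167.55, 138.54]), -86.02878713607788)
   black 340 medz nan (array([526.4 , -36.61]), array([115.55,  42.  ]), 21.646272659301758)
   bath 1945 medz nan (array([540.79, -23.46]), array([239.11, 166.1 ]), -24.619964599609375)
```

Call:
drive_tool([
  [0.2,0.45,0.1],
  [0.4,0.9,0.2],
], jaw=[-1,-1], spin=[0.1,0.2])

```text
time_s: 0.35
tcp_pos: [312.0, -499.2, 250.5]
ee_rot: [[0.732, 0.682, -0.001], [0.682, -0.732, 0.001], [0.001, -0.002, -1.0]]
ft_force: [0.9, -0.6, 0.1]
finger_gap: 85.3
grip_force: 0.0
```

Call:
drive_tool([
  [0.25,0.45,0.1],
  [0.5,0.9,0.2],
], jaw=[-1,-1], spin=[0.1,0.2])

```text
time_s: 0.6
tcp_pos: [362.4, -408.7, 271.3]
ee_rot: [[0.484, 0.875, -0.0], [0.875, -0.484, 0.0], [0.0, -0.0, -1.0]]
ft_force: [0.6, -0.3, 0.7]
finger_gap: 85.7
grip_force: 0.0
```

Call:
drive_tool([
  [0.25,0.45,0.1],
  [0.5,0.9,0.2],
  [0.5,0.9,0.2],
], jaw=[-1,-1,-1], spin=[0.1,0.2,0.2])

```text
time_s: 0.98
tcp_pos: [415.1, -315.8, 292.4]
ee_rot: [[0.186, 0.983, 0.002], [0.983, -0.186, -0.0], [0.0, 0.002, -1.0]]
ft_force: [-0.4, -0.6, 0.2]
finger_gap: 85.2
grip_force: 0.0
```

```bash
cat > snap.py <<'E'
import sys,pickle,cv2
from bench import env
from h import *
n=sys.argv[1]; s=env.state(); c=env.camera('wrist'); pickle.dump((s,c),open(n+'.pkl','wb')); cv2.imwrite(f'pics/{n}.png',c['color'][:,:,::-1])
print(s['time_s'],s['tcp_pos'],s['ft_force'],s['finger_gap'],s['grip_force'],'yaw y',np.degrees(np.arctan2(s['ee_rot'][1,1],s['ee_rot'][0,1])))
if len(sys.argv)>2: print(c['mount'],c['camera_matrix'],c['k1'])
E
python3 snap.py w1 m
```

```text
0.975 [ 415.14 -315.75  292.36] [-0.36 -0.57  0.24] 85.23925813980968 0.0 yaw y -10.715411473618396
[[  -0.     -0.95   -0.32   82.61]
 [   1.     -0.      0.     -0.28]
 [  -0.     -0.32    0.95 -142.15]
 [   0.      0.      0.      1.  ]] [[357.24   0.   319.05]
 [  0.   357.24 193.45]
 [  0.     0.     1.  ]] -0.0483914543484834
```

Call:
drive_tool([
  [0.25,0.48,0.05],
  [0.5,0.95,0.1],
], jaw=[-1,-1], spin=[0.06,0.12])

```text
time_s: 1.27
tcp_pos: [461.4, -226.2, 300.7]
ee_rot: [[0.01, 1.0, -0.001], [1.0, -0.01, 0.0], [0.0, -0.001, -1.0]]
ft_force: [0.4, 0.5, 0.3]
finger_gap: 85.3
grip_force: 0.0
```

Call:
drive_tool([
  [0.25,0.45,0.05],
  [0.5,0.9,0.1],
  [0.5,0.9,0.1],
], jaw=[-1,-1,-1], spin=[0,0,0])

```text
time_s: 1.65
tcp_pos: [513.4, -131.8, 311.3]
ee_rot: [[0.002, 1.0, 0.001], [1.0, -0.002, 0.002], [0.002, 0.001, -1.0]]
ft_force: [1.2, -0.5, 0.3]
finger_gap: 85.3
grip_force: 0.0
```

```bash
python3 snap.py w2
```

```text
1.65 [ 513.4  -131.8   311.27] [ 1.19 -0.54  0.27] 85.30518557603845 0.0 yaw y -0.1348588921558004
```

Call:
drive_tool([
  [0.1,0.5,-0.2],
  [0.15,1,-0.4],
  [0.15,1,-0.4],
], jaw=[-1,-1,-1], spin=[0,0,0])

```text
time_s: 2.08
tcp_pos: [525.7, -33.0, 269.4]
ee_rot: [[0.004, 1.0, -0.004], [1.0, -0.004, 0.001], [0.001, -0.004, -1.0]]
ft_force: [1.3, -0.7, -0.8]
finger_gap: 85.2
grip_force: 0.0
```

```bash
python3 snap.py w3; python3 -c "
import cv2,numpy as np
cv2.imwrite('pics/w23.png',cv2.resize(np.vstack([cv2.imread('pics/w2.png'),cv2.imread('pics/w3.png')]),(480,600),interpolation=3))"
```

```text
2.075 [525.74 -32.98 269.35] [ 1.25 -0.73 -0.81] 85.17765459867371 0.0 yaw y -0.2432286891371725
```

View pics/w23.png

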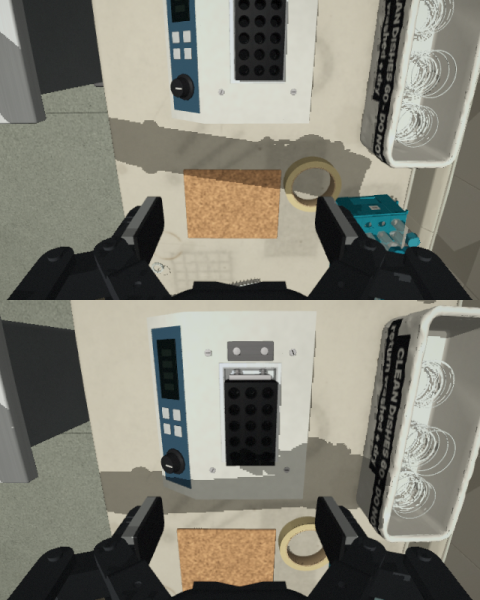

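The stacked picture is at 0.75 scale, with w2 above and w3 below. In w3 the black block's top spans about (225–278, 378–467) in the stack. The shoe and bracket are above it at (250,365), so +y is confirmed. The cork mat is at (225,557) and the tape roll at (305,540). Next I get the precise pose of the block, bath and cork.

```bash
python3 - <<'E'
from h import *
import pickle
D={n:pickle.load(open(n+'.pkl','rb')) for n in('w2','w3')}
cor={}
for n,(s,c) in D.items():
    P=cloud(c,s); hsv=cv2.cvtColor(c['color'],cv2.COLOR_RGB2HSV)
    near=(abs(P[...,0]-530)<60)&(abs(P[...,1]+32)<80)
    z=P[...,2]; m=near&(z>104)&(z<114); print(n,'black z pct',np.nanpercentile(z[near&(z>95)&(z<125)],[10,50,90]))
    m=cv2.morphologyEx(m.astype(np.uint8),cv2.MORPH_CLOSE,np.ones((9,9)));l,lab,stt,_=cv2.connectedComponentsWithStats(m); m=(lab==1+np.argmax(stt[1:,4])).astype(np.uint8)
    ct=max(cv2.findContours(m,0,1)[0],key=cv2.contourArea).reshape(-1,2)
    q=on_plane(c,ct,109,s)[:,:2]; print('  black top',rect(q)); 
    h=cv2.boxPoints(cv2.minAreaRect(ct.astype(np.float32))); cor[n]=h[np.lexsort((h[:,0],-h[:,1]>-h[:,1].mean()))]; print('  px',h.tolist())
    # bath top
    b=(abs(P[...,0]-530)<140)&(abs(P[...,1]+20)<160)&(z>74)&(z<90); print('  bath z',np.nanmedian(z[b]))
    b=b.astype(np.uint8); b=cv2.morphologyEx(b,cv2.MORPH_OPEN,np.ones((5,5))); ct=max(cv2.findContours(b,0,1)[0],key=cv2.contourArea).reshape(-1,2); print('  bath top',rect(on_plane(c,ct,80,s)[:,:2]), ct.min(0),ct.max(0))
    mk=((hsv[...,1]>100)&(hsv[...,0]<20)&(z<20)&(P[...,1]<-200)).astype(np.uint8); mk=cv2.morphologyEx(mk,cv2.MORPH_OPEN,np.ones((5,5)))
    ct=max(cv2.findContours(mk,0,1)[0],key=cv2.contourArea).reshape(-1,2); print('  cork',np.nanmedian(z[mk>0]),rect(on_plane(c,ct,6,s)[:,:2]),ct.min(0),ct.max(0))
# two-view triangulation of the block's near corners
for i in(0,1): pass
g=lambda h: (h[np.argsort(-h[:,1])[:2]])
a,b=g(cor['w2']),g(cor['w3'])
a=a[np.argsort(a[:,0])];b=b[np.argsort(b[:,0])]
for i in(0,1): print('tri near corner',tri(D['w2'][1],a[i],D['w3'][1],b[i],D['w2'][0],D['w3'][0]))
s,c=D['w3']; cv2.imwrite('pics/w3c.png',cv2.resize(c['color'][60:260,240:420,::-1],None,fx=3,fy=3,interpolation=2))
E
```

```text
w2 black z pct [106.97 108.42 109.51]
  black top (array([538.63, -32.07]), array([91.09, 59.88]), -0.01850128173828125)
  px [[313.0, 0.0], [381.0, 0.0], [381.0, 106.0], [313.0, 106.0]]
  bath z 79.51939771515327
  bath top (array([534.78, -60.8 ]), array([160.18, 157.72]), -0.1281585693359375) [258   0] [423 164]
  cork 5.595583969646185 (array([ 499.65, -319.81]), array([178.13, 149.2 ]), 89.50137329101562) [245 226] [374 317]
w3 black z pct [105.27 108.33 109.35]
  black top (array([538.64, -27.61]), array([99.87, 59.94]), 0.07998602092266083)
  px [[299.0, 109.0], [369.0, 109.0], [369.0, 220.0], [299.0, 220.0]]
  bath z 79.59942003552618
  bath top (array([534.5 , -21.07]), array([239.97, 157.6 ]), -0.105133056640625) [239  14] [421 265]
  cork 5.5406779362309635 (array([ 499.73, -316.74]), array([178.05, 144.8 ]), 89.58880615234375) [237 305] [367 386]
tri near corner (array([507.38, -77.44, 108.82]), [np.float64(0.7451128775118641), np.float64(0.7451128775124806)])
tri near corner (array([571.53, -77.54, 109.21]), [np.float64(0.7364066282326698), np.float64(0.7364066282341634)])
```

View pics/w3c.png

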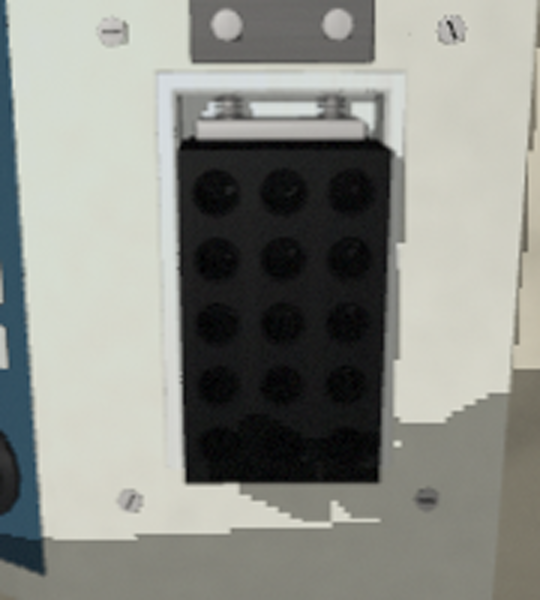

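The crop shows the black block's top from (299,108) to (370,221) in full-image pixels, square to the axes, with the shoe plate behind it at about (333,103).

- **Block and seat:** centre about (538.6, -27.7), top at z = 109, yaw about 0. This agrees with the bath outline, centred at y = -21 and 240 mm long.
- **Cork mat:** centre (499.7, -320), top at z = 6.

Now I grasp.

Call:
drive_tool([
  [0.13,0.05,-0.5],
  [0.13,0.05,-1],
  [0.13,0.05,-1],
], jaw=[-1,-1,-1], spin=[0,0,0])

```text
time_s: 2.5
tcp_pos: [536.9, -33.7, 167.7]
ee_rot: [[0.013, 1.0, -0.008], [1.0, -0.013, 0.0], [0.0, -0.008, -1.0]]
ft_force: [0.1, -0.5, 0.8]
finger_gap: 85.4
grip_force: 0.0
```

Call:
drive_tool([
  [0,0,-0.4],
  [0,0,-0.75],
  [0,0,-0.83],
  [0,0,-0.83],
], jaw=[-1,-1,-1,-1], spin=[0,0,0,0])

```text
time_s: 3.0
tcp_pos: [541.2, -31.5, 90.0]
ee_rot: [[0.01, 1.0, 0.002], [1.0, -0.01, -0.001], [-0.001, 0.002, -1.0]]
ft_force: [1.5, 0.5, 0.8]
finger_gap: 85.0
grip_force: 0.0
```

Call:
drive_tool([
  [0,0,0],
  [0,0,0],
  [0,0,0],
  [0,0,0],
  [0,0,0],
  [0,0,0],
], jaw=[1,1,1,1,1,1], spin=[0,0,0,0,0,0], force=80)

```text
time_s: 3.75
tcp_pos: [538.5, -30.8, 90.3]
ee_rot: [[0.008, 1.0, -0.003], [1.0, -0.008, -0.002], [-0.002, -0.003, -1.0]]
ft_force: [-8.1, -0.7, 10.4]
finger_gap: 57.9
grip_force: 86.5
```

Call:
drive_tool([
  [0,0,0],
  [-0.01,0.03,0],
  [-0.01,0.03,-0.05],
  [-0.01,0.03,-0.05],
], jaw=[-0.7,-0.7,-0.7,-0.7], spin=[0,0,0,0])

```text
time_s: 4.25
tcp_pos: [538.8, -27.3, 82.8]
ee_rot: [[0.008, 1.0, -0.001], [1.0, -0.008, 0.0], [0.0, -0.001, -1.0]]
ft_force: [-0.5, -0.2, -0.8]
finger_gap: 72.7
grip_force: 0.0
```

Call:
drive_tool([
  [0,0,0],
  [0,0,0],
  [0,0,0],
  [0,0,0],
  [0,0,0],
], jaw=[1,1,1,1,1], spin=[0,0,0,0,0], force=80)

```text
time_s: 4.88
tcp_pos: [538.8, -27.4, 83.7]
ee_rot: [[0.008, 1.0, -0.001], [1.0, -0.008, -0.0], [-0.0, -0.001, -1.0]]
ft_force: [-2.9, 0.0, 5.2]
finger_gap: 58.7
grip_force: 88.6
```

Call:
drive_tool([
  [0,0,0.05],
  [0,0,0.1],
  [0,0,0.15],
  [0,0,0.2],
  [0,0,0.25],
  [0,0,0.25],
], jaw=[1,1,1,1,1,1], spin=[0,0,0,0,0,0])

```text
time_s: 5.62
tcp_pos: [539.8, -27.3, 110.0]
ee_rot: [[0.008, 1.0, 0.002], [1.0, -0.008, -0.001], [-0.001, 0.002, -1.0]]
ft_force: [-2.8, 0.6, -1.1]
finger_gap: 58.5
grip_force: 89.3
```

```bash
python3 snap.py w4;python3 - <<'E'
from h import *
import pickle
s,c=pickle.load(open('w4.pkl','rb')); P=cloud(c,s); z=P[...,2]
near=(abs(P[...,0]-538)<26)&(abs(P[...,1]+28)<46)&(z>95)&(z<145); print(near.sum(),np.nanpercentile(z[near],[5,25,50,75,95]))
q=P[near]; A=np.c_[q[:,0]-538,q[:,1]+28,np.ones(len(q))]; print(np.linalg.lstsq(A,q[:,2],rcond=None)[0])
E
```

```text
5.625 [539.79 -27.34 109.95] [-2.79  0.65 -1.07] 58.498020856012054 89.33018825948238 yaw y -0.4682595483578661
25600 [119.72 131.32 134.34 134.9  135.51]
[ -0.01  -0.01 131.95]
```

The block is lifted: its top is now at about 134.5 and it is level. Carrying it to the cork mat.

Call:
drive_tool([
  [0,0,0.3],
  [0,0,0.6],
  [-0.05,-0.3,0.6],
], jaw=[1,1,1], spin=[0,0,0])

```text
time_s: 6.05
tcp_pos: [537.6, -54.3, 172.3]
ee_rot: [[0.002, 1.0, 0.009], [1.0, -0.002, 0.0], [0.0, 0.009, -1.0]]
ft_force: [-0.0, -0.6, -6.4]
finger_gap: 58.0
grip_force: 89.3
```

Call:
drive_tool([
  [-0.05,-0.5,0],
  [-0.1,-1,0],
], jaw=[1,1], spin=[0,0])

```text
time_s: 6.3
tcp_pos: [524.8, -158.8, 169.3]
ee_rot: [[0.007, 1.0, 0.003], [1.0, -0.007, -0.002], [-0.002, 0.003, -1.0]]
ft_force: [1.9, -0.8, -5.7]
finger_gap: 58.5
grip_force: 89.1
```

Call:
drive_tool([
  [-0.07,-0.45,0],
  [-0.14,-0.9,0],
], jaw=[1,1], spin=[0,0])

```text
time_s: 6.55
tcp_pos: [510.5, -249.3, 169.1]
ee_rot: [[0.008, 1.0, 0.002], [1.0, -0.008, -0.001], [-0.001, 0.002, -1.0]]
ft_force: [0.2, -0.2, -5.6]
finger_gap: 58.2
grip_force: 89.1
```

Call:
drive_tool([
  [-0.1,-0.4,0],
  [-0.1,-0.73,0],
  [-0.1,-0.73,-0.5],
  [-0.1,-0.73,-0.8],
], jaw=[1,1,1,1], spin=[0,0,0,0])

```text
time_s: 7.05
tcp_pos: [499.5, -321.0, 86.6]
ee_rot: [[0.01, 1.0, -0.0], [1.0, -0.01, 0.0], [0.0, -0.0, -1.0]]
ft_force: [-0.6, 0.3, -6.0]
finger_gap: 57.9
grip_force: 88.9
```

Call:
drive_tool([
  [0,0,-0.2],
  [0,0,-0.35],
  [0,0,-0.44],
  [0,0,-0.48],
  [0,0,-0.48],
], jaw=[1,1,1,1,1], spin=[0,0,0,0,0])

```text
time_s: 7.68
tcp_pos: [500.4, -320.6, 40.8]
ee_rot: [[0.008, 1.0, 0.001], [1.0, -0.008, -0.001], [-0.001, 0.001, -1.0]]
ft_force: [-0.5, -0.2, -6.0]
finger_gap: 58.4
grip_force: 88.9
```

```bash
python3 snap.py w5;python3 - <<'E'
from h import *
import pickle
s,c=pickle.load(open('w5.pkl','rb')); P=cloud(c,s); z=P[...,2]; t=s['tcp_pos']
near=(abs(P[...,0]-t[0])<26)&(abs(P[...,1]-t[1]-15)<25)&(z>55)&(z<85); print(np.nanpercentile(z[near],[50,75,95]))
q=P[near&(z>60)]; A=np.c_[q[:,:2]-t[:2],np.ones(len(q))]; print(np.linalg.lstsq(A,q[:,2],rcond=None)[0])
E
```

```text
7.675 [ 500.39 -320.55   40.81] [-0.46 -0.24 -6.02] 58.43909111477295 88.91846850514412 yaw y -0.45410077562179
[65.27 65.77 66.39]
[ 0.    0.   65.01]
```

Call:
drive_tool([
  [0,0,-0.015],
  [0,0,-0.025],
  [0,0,-0.032],
  [0,0,-0.038],
  [0,0,-0.044],
  [0,0,-0.05],
  [0,0,-0.05],
], jaw=[1,1,1,1,1,1,1], spin=[0,0,0,0,0,0,0])

```text
time_s: 8.6
tcp_pos: [500.0, -320.4, 35.8]
ee_rot: [[0.008, 1.0, -0.0], [1.0, -0.008, -0.0], [-0.0, -0.0, -1.0]]
ft_force: [-2.0, 1.4, -2.2]
finger_gap: 58.4
grip_force: 89.7
```

Call:
drive_tool([
  [0,0,-0.005],
  [0,0,-0.005],
  [0,0,-0.005],
  [0,0,-0.005],
  [0,0,0.1],
  [0,0,0.5],
  [0,0,1],
], jaw=[1,0.2,-0.5,-1,-1,-1,-1], spin=[0,0,0,0,0,0,0])

```text
time_s: 9.48
tcp_pos: [499.6, -320.1, 136.2]
ee_rot: [[0.008, 1.0, -0.001], [1.0, -0.008, 0.001], [0.001, -0.001, -1.0]]
ft_force: [-0.2, -0.4, 0.2]
finger_gap: 85.2
grip_force: 0.0
```

Call:
drive_tool([
  [0,0,0.5],
  [0,0.3,1],
  [0,0.3,1],
], jaw=[-1,-1,-1], spin=[0,0,0])

```text
time_s: 9.85
tcp_pos: [503.7, -288.5, 241.6]
ee_rot: [[0.004, 1.0, 0.01], [1.0, -0.004, -0.005], [-0.005, 0.01, -1.0]]
ft_force: [-0.1, -0.3, -0.5]
finger_gap: 84.9
grip_force: 0.0
```

```bash
python3 snap.py w6;python3 - <<'E'
from h import *
import pickle
s,c=pickle.load(open('w6.pkl','rb')); P=cloud(c,s); z=P[...,2]
near=(abs(P[...,0]-500)<50)&(abs(P[...,1]+320)<70)&(z>50)&(z<80); q=P[near]; print(near.sum(),np.median(q[:,2]),rect(q[:,:2]))
E
```

```text
9.85 [ 503.71 -288.54  241.61] [-0.08 -0.26 -0.48] 84.93256554788283 0.0 yaw y -0.21599627723229078
5385 60.378086617122676 (array([ 500.76, -321.43]), array([100.89,  60.19]), 0.055546704679727554)
```

Call:
drive_tool([
  [0,0.5,0.2],
  [0,1,0.3],
], jaw=[-1,-1], spin=[0,0])

```text
time_s: 10.15
tcp_pos: [499.5, -190.3, 264.8]
ee_rot: [[0.011, 1.0, -0.001], [1.0, -0.011, 0.001], [0.001, -0.001, -1.0]]
ft_force: [-0.1, 1.0, 0.3]
finger_gap: 85.5
grip_force: 0.0
```

Call:
drive_tool([
  [0,0.5,0],
  [0,1,0],
], jaw=[-1,-1], spin=[0,0])

```text
time_s: 10.4
tcp_pos: [499.4, -89.6, 264.3]
ee_rot: [[0.009, 1.0, -0.001], [1.0, -0.009, 0.0], [0.0, -0.001, -1.0]]
ft_force: [1.1, 0.6, -0.0]
finger_gap: 85.5
grip_force: 0.0
```

Call:
drive_tool([
  [0,0.5,0],
  [0,1,0],
], jaw=[-1,-1], spin=[0,0])

```text
time_s: 10.65
tcp_pos: [499.4, 10.2, 264.2]
ee_rot: [[0.009, 1.0, -0.001], [1.0, -0.009, -0.0], [-0.0, -0.001, -1.0]]
ft_force: [1.2, 1.2, 0.6]
finger_gap: 85.6
grip_force: 0.0
```

Call:
drive_tool([
  [0,0.5,0],
  [0,1,0],
], jaw=[-1,-1], spin=[0,0])

```text
time_s: 10.9
tcp_pos: [499.6, 110.1, 264.2]
ee_rot: [[0.009, 1.0, -0.001], [1.0, -0.009, -0.001], [-0.001, -0.001, -1.0]]
ft_force: [1.2, -0.3, -0.1]
finger_gap: 85.3
grip_force: 0.0
```

Call:
drive_tool([
  [0,0.5,0],
  [0,1,0],
  [0,1,0],
], jaw=[-1,-1,-1], spin=[0,0,0])

```text
time_s: 11.28
tcp_pos: [498.3, 213.9, 264.3]
ee_rot: [[0.0, 1.0, -0.002], [1.0, -0.0, 0.002], [0.002, -0.002, -1.0]]
ft_force: [-0.0, -0.8, -0.1]
finger_gap: 85.5
grip_force: 0.0
```

```bash
python3 snap.py w7
```

```text
11.275 [498.34 213.91 264.29] [-0.01 -0.75 -0.14] 85.51594376040384 0.0 yaw y -0.019768456640713312
```

Call:
drive_tool([
  [0,0.4,0],
  [0,0.7,0],
  [0,0.7,0],
], jaw=[-1,-1,-1], spin=[0,0,0])

```text
time_s: 11.7
tcp_pos: [499.6, 280.1, 264.4]
ee_rot: [[0.006, 1.0, -0.002], [1.0, -0.006, 0.0], [0.0, -0.002, -1.0]]
ft_force: [0.5, -0.5, -0.8]
finger_gap: 85.9
grip_force: 0.0
```

```bash
python3 snap.py w8; python3 - <<'E'
from h import *
import pickle
for n in('w7','w8'):
    s,c=pickle.load(open(n+'.pkl','rb')); P=cloud(c,s); z=P[...,2]; hsv=cv2.cvtColor(c['color'],cv2.COLOR_RGB2HSV)
    m=(abs(P[...,0]-495)<75)&(abs(P[...,1]-325)<75)&(z>48)&(z<60)&(hsv[...,1]<90); m=cv2.morphologyEx(m.astype(np.uint8),cv2.MORPH_CLOSE,np.ones((13,13)));m=cv2.morphologyEx(m,cv2.MORPH_OPEN,np.ones((7,7)))
    ct=max(cv2.findContours(m,0,1)[0],key=cv2.contourArea).reshape(-1,2); print(n,np.nanmedian(z[m>0]),rect(on_plane(c,ct,55,s)[:,:2]),'px box',cv2.boxPoints(cv2.minAreaRect(ct.astype(np.float32))).round(1).tolist())
a,b=[cv2.imread(f'pics/{n}.png') for n in('w7','w8')]
cv2.imwrite('pics/w78.png',cv2.resize(np.vstack([a,b]),(480,600),interpolation=3))
E
```

```text
11.7 [499.61 280.07 264.37] [ 0.47 -0.53 -0.82] 85.9060924079106 0.0 yaw y -0.35680436451087555
w7 54.26258427090079 (array([499.96, 319.02]), array([84.59, 59.15]), -1.3844757080078125) px box [[289.0, 0.0], [355.0, 0.0], [355.0, 97.0], [289.0, 97.0]]
w8 54.126512084029116 (array([500.34, 326.45]), array([99.86, 59.61]), -1.7565994262695312) px box [[289.0, 59.0], [351.0, 59.0], [351.0, 164.0], [289.0, 164.0]]
```

View pics/w78.png

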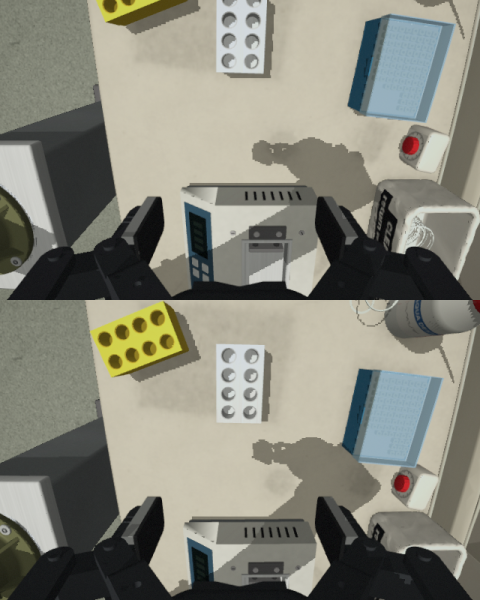

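Black block check: it stands upright on the cork, top at 60.4, centred (500.8, -321.4). In the picture (w8 is the lower half), the silver eight-hole block is at stack (241,383) and the yellow one at (140,338). The crop confirms the silver one as the target, with its top at z of about 54.3 in both views, centred (500.3, 326.5), yaw -1.8°. I grip it 8 mm towards -y of its centre.

Call:
drive_tool([
  [0,0.2,-0.4],
  [0,0.39,-0.8],
  [0,0.39,-1],
], jaw=[-1,-1,-1], spin=[-0.02,-0.02,-0.02])

```text
time_s: 12.12
tcp_pos: [499.6, 316.6, 162.7]
ee_rot: [[0.04, 0.999, -0.003], [0.999, -0.04, -0.002], [-0.002, -0.003, -1.0]]
ft_force: [0.5, -0.4, -0.2]
finger_gap: 85.3
grip_force: 0.0
```

Call:
drive_tool([
  [0,0,-0.4],
  [0,0,-0.8],
  [0,0,-0.8],
], jaw=[-1,-1,-1], spin=[0,0,0])

```text
time_s: 12.5
tcp_pos: [499.4, 314.7, 82.8]
ee_rot: [[0.042, 0.999, -0.005], [0.999, -0.042, -0.004], [-0.004, -0.004, -1.0]]
ft_force: [-0.4, -0.3, -0.2]
finger_gap: 85.3
grip_force: 0.0
```

Call:
drive_tool([
  [0,0,-0.25],
  [0,0,-0.45],
  [0,0,-0.525],
  [0,0,-0.525],
], jaw=[-1,-1,-1,-1], spin=[0,0,0,0])

```text
time_s: 13.0
tcp_pos: [500.2, 318.5, 33.0]
ee_rot: [[0.04, 0.999, 0.0], [0.999, -0.04, -0.0], [-0.0, 0.0, -1.0]]
ft_force: [0.4, -0.5, 0.3]
finger_gap: 85.5
grip_force: 0.0
```

Call:
drive_tool([
  [0,0,0],
  [0,0,0],
  [0,0,0],
  [0,0,0],
  [0,0,0],
  [0,0,0],
], jaw=[1,1,1,1,1,1], spin=[0,0,0,0,0,0], force=35)

```text
time_s: 13.75
tcp_pos: [500.2, 319.2, 33.9]
ee_rot: [[0.039, 0.999, 0.001], [0.999, -0.039, 0.0], [0.0, 0.001, -1.0]]
ft_force: [-2.0, -0.2, 6.1]
finger_gap: 59.0
grip_force: 40.4
```

Call:
drive_tool([
  [0,0,0.1],
  [0,0,0.3],
  [0,0,0.5],
  [0,0,0.5],
], jaw=[1,1,1,1], spin=[0,0,0,0])

```text
time_s: 14.25
tcp_pos: [501.5, 319.8, 85.5]
ee_rot: [[0.04, 0.999, 0.004], [0.999, -0.04, 0.002], [0.002, 0.004, -1.0]]
ft_force: [0.0, 0.1, -5.6]
finger_gap: 59.4
grip_force: 39.7
```

```bash
cat > tilt.py <<'E'
import sys,pickle
from h import *
# plane fit of the held block's top: tilt (deg, + = +y end down), top z at tcp, ends
s,c=pickle.load(open(sys.argv[1]+'.pkl','rb')); P=cloud(c,s); hsv=cv2.cvtColor(c['color'],cv2.COLOR_RGB2HSV); t=s['tcp_pos']; z=P[...,2]
near=(abs(P[...,0]-t[0])<24)&(P[...,1]>t[1]-20)&(P[...,1]<t[1]+75)&(abs(z-t[2]-23)<25)
q=P[near]-t
for _ in range(8):
    A=np.c_[q[:,:2],np.ones(len(q))]; f=np.linalg.lstsq(A,q[:,2],rcond=None)[0]; r=q[:,2]-A@f; q=q[(r>-max(1.5,r.std()))&(r<4)]
print('n',len(q),'tilt+y down',-np.degrees(np.arctan(f[1])),'roll x',np.degrees(np.arctan(f[0])),'top z at tcp',t[2]+f[2],'y range',q[:,1].min()+t[1],np.percentile(q[:,1],99.5)+t[1])
E
python3 snap.py w9; python3 tilt.py w9
```

```text
14.25 [501.48 319.77  85.53] [ 0.04  0.05 -5.59] 59.397893045370346 39.65138766914606 yaw y -2.266208149861565
n 11452 tilt+y down -0.18946090112141234 roll x 0.18175843503716876 top z at tcp 105.62952547062818 y range 299.78840980103223 377.55959879521237
```

Call:
drive_tool([
  [0,0,0.4],
  [0.1,-0.3,0.8],
  [0.2,-0.8,0.8],
], jaw=[1,1,1], spin=[0,0.02,0.02])

```text
time_s: 14.68
tcp_pos: [521.2, 241.6, 166.2]
ee_rot: [[0.003, 1.0, 0.006], [1.0, -0.003, 0.004], [0.004, 0.006, -1.0]]
ft_force: [1.3, -0.9, -5.2]
finger_gap: 59.0
grip_force: 42.2
```

Call:
drive_tool([
  [0.1,-0.5,0],
  [0.19,-1,0],
], jaw=[1,1], spin=[0,0])

```text
time_s: 14.92
tcp_pos: [538.7, 136.7, 162.2]
ee_rot: [[0.008, 1.0, -0.001], [1.0, -0.008, -0.001], [-0.001, -0.001, -1.0]]
ft_force: [0.8, 0.9, -5.5]
finger_gap: 59.1
grip_force: 42.2
```

Call:
drive_tool([
  [0,-0.5,0],
  [0,-1,0],
], jaw=[1,1], spin=[0,0])

```text
time_s: 15.18
tcp_pos: [538.3, 36.9, 162.1]
ee_rot: [[0.008, 1.0, -0.001], [1.0, -0.008, -0.0], [-0.0, -0.001, -1.0]]
ft_force: [0.4, -0.4, -5.1]
finger_gap: 59.0
grip_force: 42.1
```

Call:
drive_tool([
  [0,-0.4,0],
  [0,-0.7,0],
  [0,-0.82,0],
  [0,-0.82,-0.2],
  [0,-0.82,-0.4],
  [0,-0.82,-0.4],
], jaw=[1,1,1,1,1,1], spin=[0,0,0,0,0,0])

```text
time_s: 15.92
tcp_pos: [536.7, -41.4, 119.9]
ee_rot: [[0.005, 1.0, -0.006], [1.0, -0.005, 0.002], [0.002, -0.006, -1.0]]
ft_force: [-0.4, 0.1, -5.2]
finger_gap: 59.0
grip_force: 42.1
```

```bash
python3 snap.py w10; python3 tilt.py w10
```

```text
15.925 [536.7  -41.42 119.85] [-0.36  0.11 -5.22] 59.03009173006335 42.09670063108206 yaw y -0.294223177098555
n 11541 tilt+y down -0.1549743679981496 roll x -0.13140173928168122 top z at tcp 139.99334788480272 y range -61.41502958737319 16.113252604781486
```

Call:
drive_tool([
  [0,0,0],
  [0,0,-0.03],
  [0,0,-0.05],
  [0,0,-0.07],
  [0,0,-0.09],
  [0,0,-0.11],
  [0,0,-0.11],
], jaw=[1,1,1,1,1,1,1], spin=[0,0,0,0,0,0,0])

```text
time_s: 16.85
tcp_pos: [539.4, -41.3, 113.9]
ee_rot: [[0.006, 1.0, 0.001], [1.0, -0.006, 0.001], [0.001, 0.001, -1.0]]
ft_force: [-5.1, 5.0, 8.3]
finger_gap: 58.9
grip_force: 43.9
```

```bash
python3 snap.py w11; python3 tilt.py w11
```

```text
16.85 [539.42 -41.29 113.94] [-5.09  4.96  8.28] 58.86379614610417 43.88846889138222 yaw y -0.3697672353039313
n 12760 tilt+y down 2.2804496249714012 roll x -0.03656680030750177 top z at tcp 134.30639552028805 y range -61.25548266522742 16.401111844327694
```

Call:
drive_tool([
  [-0.003,-0.02,-0.01],
  [-0.003,-0.03,-0.02],
  [-0.003,-0.03,-0.035],
  [-0.003,-0.03,-0.05],
  [-0.003,-0.03,-0.065],
  [-0.003,-0.03,-0.065],
], jaw=[1,1,1,1,1,1], spin=[0,0,0,0,0,0])

```text
time_s: 17.65
tcp_pos: [539.6, -38.2, 109.8]
ee_rot: [[0.003, 1.0, 0.001], [1.0, -0.003, 0.007], [0.007, 0.001, -1.0]]
ft_force: [-11.7, 14.6, 23.4]
finger_gap: 58.8
grip_force: 47.1
```

```bash
python3 snap.py w12; python3 tilt.py w12; python3 - <<'E'
import cv2
cv2.imwrite('pics/w12c.png',cv2.resize(cv2.imread('pics/w12.png')[:330,160:520],None,fx=1.6,fy=1.6,interpolation=2))
E
```

```text
17.65 [539.6  -38.17 109.76] [-11.67  14.65  23.45] 58.768942807349134 47.12919199839234 yaw y -0.14538197533535727
n 12860 tilt+y down 6.7818168343416225 roll x -0.2485108755671736 top z at tcp 131.17132001583067 y range -58.13434036721285 19.88354189530814
```

View pics/w12c.png

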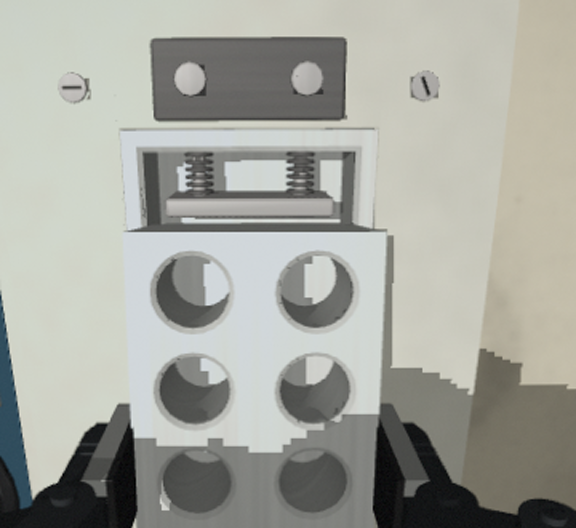

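The crop shows the +y end of the silver block already below the rim, in front of the shoe plate at crop (250,207). The block is tilted 6.8° and rests on the plain-end rim, with friction pushing it. Next I push it +y against the shoe.

Call:
drive_tool([
  [-0.003,0.03,-0.01],
  [-0.003,0.06,-0.02],
  [-0.003,0.09,-0.03],
  [-0.003,0.12,-0.03],
  [-0.003,0.15,-0.03],
  [-0.003,0.15,-0.03],
], jaw=[1,1,1,1,1,1], spin=[0,0,0,0,0,0])

```text
time_s: 18.45
tcp_pos: [539.4, -33.0, 104.6]
ee_rot: [[0.008, 1.0, 0.002], [1.0, -0.008, -0.004], [-0.004, 0.002, -1.0]]
ft_force: [-4.6, -2.6, 9.1]
finger_gap: 59.0
grip_force: 46.3
```

```bash
python3 snap.py w13; python3 tilt.py w13
```

```text
18.45 [539.43 -33.02 104.65] [-4.61 -2.58  9.1 ] 58.97238550537114 46.347632333636284 yaw y -0.43102595671983573
n 12927 tilt+y down 12.942324927148574 roll x -0.22160156582788448 top z at tcp 126.70629868201509 y range -52.882964552260646 24.377500961288632
```

Call:
drive_tool([
  [0,0.03,0],
  [0,0.06,0],
  [0,0.09,0],
  [0,0.12,0],
  [0,0.13,0],
  [0,0.13,0],
], jaw=[1,1,1,1,1,1], spin=[0,0,0,0,0,0])

```text
time_s: 19.25
tcp_pos: [539.3, -22.2, 103.2]
ee_rot: [[0.01, 1.0, 0.002], [1.0, -0.01, -0.005], [-0.005, 0.002, -1.0]]
ft_force: [0.1, -6.4, 0.2]
finger_gap: 59.0
grip_force: 45.2
```

```bash
python3 snap.py w14; python3 tilt.py w14
```

```text
19.25 [539.28 -22.19 103.24] [ 0.11 -6.43  0.22] 59.02275425338964 45.23046154528856 yaw y -0.5768649573588963
n 12868 tilt+y down 12.064708663001644 roll x -0.29610189278006327 top z at tcp 125.20888742030121 y range -42.14127884578331 35.230915019284055
```

Call:
drive_tool([
  [0,0,-0.02],
  [0,0,-0.04],
  [0,-0.01,-0.06],
  [0,-0.03,-0.08],
  [0,-0.05,-0.1],
  [0,-0.07,-0.12],
  [0,-0.08,-0.13],
  [0,-0.08,-0.13],
], jaw=[1,1,1,1,1,1,1,1], spin=[0,0,0,0,0,0,0,0])

```text
time_s: 20.3
tcp_pos: [539.3, -29.8, 91.3]
ee_rot: [[0.01, 1.0, 0.001], [1.0, -0.01, -0.005], [-0.005, 0.001, -1.0]]
ft_force: [-2.7, -5.7, 8.3]
finger_gap: 59.1
grip_force: 46.6
```

```bash
python3 snap.py w15; python3 tilt.py w15
```

```text
20.3 [539.26 -29.76  91.32] [-2.72 -5.72  8.3 ] 59.12252316802513 46.64818625897169 yaw y -0.5793740615277535
n 12350 tilt+y down 5.314580247984959 roll x -0.13318437360641308 top z at tcp 113.34898705209353 y range -49.70062520271367 28.32597740372557
```

Call:
drive_tool([
  [0,-0.02,-0.02],
  [0,-0.04,-0.035],
  [0,-0.05,-0.05],
  [0,-0.06,-0.06],
  [0,-0.06,-0.06],
], jaw=[1,1,1,1,1], spin=[0,0,0,0,0])

```text
time_s: 20.98
tcp_pos: [539.2, -35.2, 85.8]
ee_rot: [[0.01, 1.0, 0.001], [1.0, -0.01, -0.005], [-0.005, 0.001, -1.0]]
ft_force: [-6.7, -5.7, 12.8]
finger_gap: 59.1
grip_force: 47.5
```

```bash
python3 snap.py w16; python3 tilt.py w16
```

```text
20.975 [539.22 -35.24  85.85] [-6.73 -5.72 12.77] 59.133702530808854 47.491474226117134 yaw y -0.5547376517684437
n 8090 tilt+y down -0.06544489542223138 roll x 0.22512980231496296 top z at tcp 107.89813172172137 y range -55.21841444036469 22.87306253129581
```

Call:
drive_tool([
  [0,0,0.02],
  [0,0,0.02],
  [0,0,0.02],
  [0,0,0.02],
  [0,0,0.2],
  [0,0,0.5],
  [0,-0.1,0.8],
  [0,-0.1,0.8],
], jaw=[0.3,-0.3,-0.8,-1,-1,-1,-1,-1], spin=[0,0,0,0,0,0,0,0])

```text
time_s: 22.02
tcp_pos: [540.7, -42.8, 167.0]
ee_rot: [[0.009, 1.0, 0.006], [1.0, -0.009, -0.002], [-0.001, 0.006, -1.0]]
ft_force: [-0.2, 0.1, 0.7]
finger_gap: 85.2
grip_force: 0.0
```

```bash
python3 snap.py w17; python3 - <<'E'
from h import *
import pickle
s,c=pickle.load(open('w17.pkl','rb')); P=cloud(c,s); z=P[...,2]
m=(abs(P[...,0]-538.5)<40)&(abs(P[...,1]+28)<60)&(z>102)&(z<118); q=P[m]; print(rect(q[:,:2]),np.median(q[:,2]))
A=np.c_[q[:,0]-538.5,q[:,1]+28,np.ones(len(q))]; print(np.linalg.lstsq(A,q[:,2],rcond=None)[0])
for a,b in((-78,-65),(-65,-50),(0,10),(10,21)):
    k=(q[:,1]>a)&(q[:,1]<b); print(a,b,k.sum(),np.median(q[k,2]) if k.any() else None)
cv2.imwrite('pics/w17c.png',cv2.resize(c['color'][:330,160:520,::-1],None,fx=1.6,fy=1.6,interpolation=2))
E
```

```text
22.025 [540.71 -42.78 167.02] [-0.24  0.06  0.74] 85.24132240388325 0.0 yaw y -0.5062506774856912
(array([539.62, -28.26]), array([100.96,  60.21]), 0.12279412895441055) 108.63065846161652
[ -0.    -0.   108.43]
-78 -65 1551 108.80813800852832
-65 -50 1462 108.8785067508552
0 10 1065 108.45330951755986
10 21 1620 108.47904325123744
```

View pics/w17c.png

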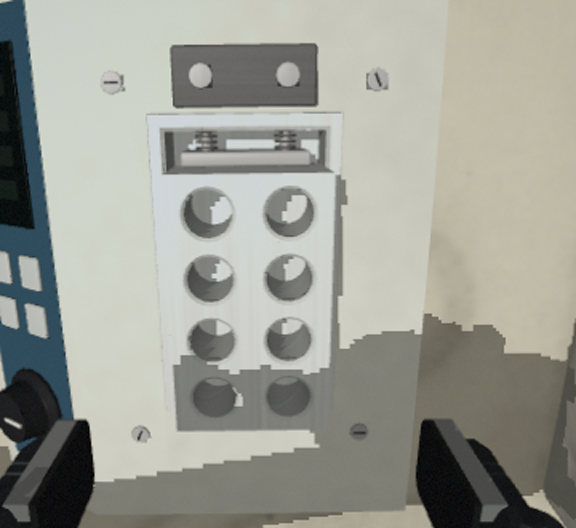

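The crop shows the bare block flat in the well from (163,172) to (335,430), with the shoe plate against its +y end at (247,158). To be sure it is home, I press its plain end with closed fingers.

Call:
drive_tool([
  [0,-0.17,0],
  [0,-0.17,0],
  [0,-0.17,0],
  [0,-0.17,0],
  [0,-0.17,-0.1],
  [0,-0.17,-0.3],
  [0,-0.17,-0.48],
  [0,-0.17,-0.48],
], jaw=[1,1,1,1,1,1,1,1], spin=[0,0,0,0,0,0,0,0])

```text
time_s: 23.08
tcp_pos: [536.7, -59.1, 112.9]
ee_rot: [[0.008, 1.0, -0.004], [1.0, -0.008, 0.001], [0.001, -0.004, -1.0]]
ft_force: [0.8, -0.2, 0.6]
finger_gap: 0.2
grip_force: 0.0
```

Call:
drive_tool([
  [0,0,-0.02],
  [0,0,-0.04],
  [0,0,-0.06],
  [0,0,-0.08],
  [0,0,-0.08],
], jaw=[1,1,1,1,1], spin=[0,0,0,0,0])

```text
time_s: 23.7
tcp_pos: [538.8, -59.6, 109.1]
ee_rot: [[0.008, 1.0, 0.001], [1.0, -0.008, -0.001], [-0.001, 0.001, -1.0]]
ft_force: [-3.7, -0.3, 10.6]
finger_gap: 0.2
grip_force: 5.2
```

Call:
drive_tool([
  [0,0,-0.015],
  [0,0,-0.03],
  [0,0,-0.03],
  [0,0,-0.03],
], jaw=[1,1,1,1], spin=[0,0,0,0])

```text
time_s: 24.2
tcp_pos: [538.9, -59.6, 109.0]
ee_rot: [[0.008, 1.0, 0.0], [1.0, -0.008, -0.003], [-0.003, 0.0, -1.0]]
ft_force: [-12.3, 0.3, 28.8]
finger_gap: -0.2
grip_force: 14.8
```

Call:
drive_tool([
  [0,0,0.1],
  [0,0,0.5],
  [0,0,1],
  [0,0,1],
  [0,0,1],
], jaw=[1,1,1,1,1], spin=[0,0,0,0,0])

```text
time_s: 24.82
tcp_pos: [538.2, -59.5, 204.0]
ee_rot: [[0.008, 1.0, -0.0], [1.0, -0.008, -0.0], [-0.0, -0.0, -1.0]]
ft_force: [-0.1, -0.7, 0.1]
finger_gap: 0.0
grip_force: 0.0
```

```bash
python3 snap.py w18; python3 - <<'E'
from h import *
import pickle
for n in('w3','w18'):
    s,c=pickle.load(open(n+'.pkl','rb')); P=cloud(c,s); z=P[...,2]
    m=(abs(P[...,0]-538.5)<40)&(abs(P[...,1]+28)<60)&(z>102)&(z<118); q=P[m]; print(n,rect(q[:,:2]),np.median(q[:,2]))
    for a,b in((-78,-65),(-65,-50),(0,10),(10,21)):
        k=(q[:,1]>a)&(q[:,1]<b); print(a,b,k.sum(),np.percentile(q[k,2],60) if k.any() else None)
E
```

```text
24.825 [538.16 -59.51 203.98] [-0.13 -0.7   0.08] 0.002778444996580225 0.0 yaw y -0.4697712823750205
w3 (array([538.65, -28.09]), array([100.31,  60.06]), 0.06793458759784698) 108.40153492528447
-78 -65 740 108.58831216260015
-65 -50 917 108.66306706625595
0 10 664 108.53579265605967
10 21 725 108.66646666601716
w18 (array([539.55, -28.67]), array([100.43,  60.24]), 0.31083783507347107) 108.45232217773786
-78 -65 1198 108.63331572089704
-65 -50 1226 108.70583230757856
0 10 779 108.57411279988982
10 21 1260 108.6907207700889
```

The bare block's heights now match the original seated black block within 0.05 mm at both ends, and the robot is clear of it. Handing in.

```bash
python3 -c "
from bench import env
print(env.sign_off())"
```

```text
the job is handed in; nothing more can be done
None
```

The black block stands upright on the cork mat, the bare aluminium block lies flat and home in the well against the shoe, and the job was handed in at about 25 s with the gripper clear; the result of the judging was not shown.

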